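# Nip up the specimen press with its crank

## Robot

A 6-joint arm with a two-finger parallel gripper is mounted at the origin on a cart in front of the work surface, level with it; the furniture and walls round the work are solid. World frame = base frame: x ahead of the robot, y to its left, z up, the work surface at z = 0. Lengths are in mm, angles in rad, forces in N, time in s.
With the tool pointing down it reaches from about 275 to 750 mm from the base axis. Payload 10.2 kg.
Tool frame: the origin (TCP) lies between the finger pads; the fingertips stand 17 mm ahead of it and the grasp point (between the pads) lies 2 mm behind it; z points along the fingers, y is the line along which they close (so a half turn about z gives the same grasp; the last joint's range is limited). The gripper opens to 85 mm and grips with 20 to 120 N. Pads are 22 mm wide; open, the fingers measure 114 mm over their backs; the gripper's body (76 mm by 85 mm) begins 54 mm behind the grasp point. The pads swing forward as they close: fully open they stand 13 mm farther back than shut.
Start: joints at [1.017, 0.313, 1.498, -0, 1.331, -0.223], TCP at [170.533, 496.538, 225.394] pointing down, gripper open.
Joint ranges: [-2.94, 2.94], [-0.97, 2.17], [0.19, 2.56], [-1.23, 4.37], [0.02, 3.11], [-2.88, 2.88]. Speed limits (rad/s): [2.39, 2.39, 3.01, 3.14, 3.14, 3.14].

## Interface

Orientations are given as a unit quaternion [w, x, y, z].
In Python, from rig import * gives the robot as it stands.
- The arm moves only by the tool step_arm, never from a script. Its argument "commands" is text: rows parted by semicolons, each of 7 numbers parted by spaces: the opening, from 0 (shut) to 1 (fully open), then the shift along the tool's x, y, z in cm, then the turn, a rotation vector about the tool's x, y, z in rad. In form: hand x y z rx ry rz; .... A call has 1 to 20 rows; each row is the pose to reach, as a shift and turn from the pose commanded when the call began, along the tool's axes at that moment; what a row does not reach only later rows make up. A row lasts 1/12 s, in which the tool goes at most 41.7 mm and 7.16 degrees, less where a joint would pass 70% of its speed; a pose out of reach is approached as far as the arm can. A call with a gripper value outside its range is refused whole. The fingers move at their own pace and stop on an object; "newtons" is the grip in N (left out, the last holds). Time passes only in rows, so rows that repeat a pose let the fingers close. It gives the time, the measured TCP pose, the force, the opening and the grip force at its end, in the units of the state.
- sense(): the state, without advancing time (a new reading comes with each control period).
- capture(name): name is "scene" or "top" or "wrist"; returns the picture (420x560x3 uint8, red, green, blue); there is no depth.
- camera_model(name): a dict with "mtx" (3x3 intrinsics, pixels), "k1" (the pictures are not rectified: a ray, as slopes to the right and down, at radius r is drawn at 1 + k1 r^2 times it, then the intrinsics apply), "eye" and "rotation" of the camera in the world. Camera axes: x right, y down, z forward; pixel columns grow to the right and rows downward; lengths in mm; the calibration is good to about 2 mm. A picture is of the moment at which its call begins: read the wrist's pose just before it. camera_model takes no time and is no camera call; for the wrist camera it gives the pose at the moment of the call.
- finish_job(): hands the job in; it is judged then, once.
Trained networks look in the newest picture that a camera, given by its name, has taken for a name from the list of things; names that differ only in an ending like _2 or _b are one class to them, and where a whole thing is asked for, a point or a joint stands for the part that bears it (a point fixed in the world has none). Each returns a list of dicts, best first, with "score" (0 to 1); they miss things now and then, are a little off and sometimes report something else, mostly with a low value. They report only what shows in the picture. A call takes as long as a camera call. They do not tell look-alikes from the thing itself.
- search_frame(camera, label): "rect" ([centre column, centre row, width, height] in pixels, round what is visible of it).
- trace(camera, label): "mask" (420x560 bool, what is visible of it) and "rect" ([centre column, centre row, width, height] in pixels, round what is visible of it).
- spot_point(camera, label): "xy" ([column, row] in pixels: a listed point, or the origin of a listed thing).
The state is a dict: "time_s": time; "joints": joint angles; "dq": joint speeds; "tau": joint torques, N m; "eef_pos": TCP position; "ee_rot": TCP orientation; "force": force on the tool from outside, world axes, zero at the start; "wrist_torque": the same for the moment, N m; "grip_width": opening from 0.0 (shut) to 1.0 (fully open); "grip_force": force on a finger pad.
Only numpy, scipy, OpenCV 4.12 (cv2) and the standard library are available. Lean on these libraries where they do the work, as an engineer would, in place of code of your own. Each camera call takes 0.05 s, during which the arm holds its last target. There are 200 camera calls.

## Task

Fit the loose crank fully down on the square end of the press spindle, without forcing it, and wind it clockwise (seen from above), some two or three turns, until you feel the platen bite on the stack of drying boards; then nip it up with half a turn more, and not much beyond that. Let go and leave the crank sitting fully home on the spindle, and do not disturb the slide box, timer, dropper bottle and forceps standing about.

Things in the scene. Friction and masses are not known exactly. Their poses are not given: they have to be found in the camera images.
- crank: loose steel crank, 0.26-0.40 kg, standing on its hub. Origin: centre of the hub's underside; z up, x along the arm to the knob. Hub 36x36 mm, 32 high, sides along x and y; in its underside a square socket 15.6 mm wide, 22 deep, sides along x and y. Arm 18 wide, 9 thick, top flush with the hub's top, to the knob's axis 55 mm out. It fits the square in any of four quarter turns.
- crank_knob (a point): middle of the crank's black plastic knob, 23 mm thick, standing on the arm 33 to 68 mm above the hub's underside; this point is 50.5 mm above it, 55 mm from the hub's axis. The knob spins freely on its pin.
- spindle_seat (a point): centre of the top of the round collar (38 mm) on the press's upright screw spindle, on its axis, 187-191 mm up at the start. Above it stands the 14 mm square (16 mm high, then a 4 mm cone); x, y of this point lie along the flats and turn with it. A seated crank's hub underside lies on it. Clockwise from above winds spindle, crank and platen down, 10 mm a turn; it stays where it is left.
- press: grey bench press, fixed; origin: centre under its base, 150 (x) x 226 (y) mm, 18 high. Columns (18 mm) at y = +-92, crosshead 42 x 222 mm from 118 to 142 mm high, nuts to 153. The spindle stands through its middle. Turning it takes about 8 N at the knob; a knob held still pushes back 1 to 4 N. The platen hangs on a threaded hanger that is set differently each time.
- stack: stack of drying boards 118 x 148 mm lying in the press under the aluminium platen; origin: centre of its underside. The platen meets it after 1.6 to 3.1 turns, depending on the hanger. The platen is sprung: it bites with 100 N, then 200 N more per turn. At the knob that adds 3 N at the bite and 6 N per turn while winding; about half to two thirds of it shows when held still.
- slide_box: blue slide box, 170 x 93 x 34 mm, a bystander; origin: centre of its underside
- timer: white kitchen timer, 60 x 62 x 20 mm, a bystander; origin: centre of its underside
- dropper: brown dropper bottle, 33 mm thick, 102 high, a bystander; origin: centre of its underside
- forceps: steel forceps lying flat, 125 x 13 x 8 mm, a bystander; origin: its middle, on the bench
Not all that is in view belongs to the job. What is shaped like the crank but blue is not meant.

How it is judged:
By the outcome, as a careful person would: the job done as asked, in the order asked, and still so for the second after the job is handed in, with the robot touching nothing.
It also fails if it takes over 72 s, if anything falls off the work surface, if the arm or the gripper's body presses on something with over 40 N, if the wrist force passes 120 N, or if a joint passes its speed limit or range.

## Working session

There is one attempt and no reset: what is moved stays moved. The work goes in short steps, Python scripts to look and compute and a tool call to move; the robot and the scene stay as the last step left them, time stands still between calls to the robot, and variables do not carry over. Pictures are saved under pics/ and viewed, at most 10 in all, crops included, and the job is handed in when it is done.

Besides the shell and the picture viewer there is one more tool, called after "Call:" as name(argument=value, ...) on one line, values as JSON. step_arm: Moves the arm, as the interface text tells. Its arguments: {"type":"object","properties":{"commands":{"type":"string"},"newtons":{"type":"number"}},"required":["commands"]}

```bash
mkdir -p pics; cat > h.py <<'E'
from rig import *
import numpy as np, cv2
from scipy.spatial.transform import Rotation as R
def ray(cam,px):
    m=camera_model(cam); K=np.array(m["mtx"],float); k1=m["k1"]
    d=np.array([(px[0]-K[0,2])/K[0,0],(px[1]-K[1,2])/K[1,1]]); u=d.copy()
    for _ in range(20): u=d/(1+k1*(u@u))
    Rm=np.array(m["rotation"],float)
    return np.array(m["eye"],float), Rm@np.array([u[0],u[1],1.])
def onz(cam,px,z):
    e,d=ray(cam,px); return e+d*(z-e[2])/d[2]
def tri(rs):
    A=np.zeros((3,3));b=np.zeros(3)
    for e,d in rs:
        d=d/np.linalg.norm(d);P=np.eye(3)-np.outer(d,d);A+=P;b+=P@e
    return np.linalg.solve(A,b)
def proj(cam,p):
    m=camera_model(cam);K=np.array(m["mtx"],float)
    c=np.array(m["rotation"],float).T@(np.array(p,float)-np.array(m["eye"],float));u=c[:2]/c[2];u=u*(1+m["k1"]*(u@u))
    return K[:2,:2]@u+K[:2,2]
def totool(dw):
    s=sense(); w=s["ee_rot"]; return R.from_quat([w[1],w[2],w[3],w[0]]).inv().apply(dw)
E
python3 - <<'E'
from h import *
np.set_printoptions(precision=1,suppress=True)
ims=[]
for c in ["scene","top"]:
    im=capture(c); ims.append(im)
    m=camera_model(c);print(c,m["eye"],m["rotation"])
    for l in ["crank","crank_knob","spindle_seat","press"]:
        for r in spot_point(c,l)[:3]: print(c,l,r["score"],np.array(r["xy"]),onz(c,r["xy"],{"crank":0,"crank_knob":50.5,"spindle_seat":189,"press":0}[l]))
cv2.imwrite("pics/a.png",ims[0][:,:,::-1]);cv2.imwrite("pics/b.png",ims[1][:,:,::-1])
print(sense())
E
```

```text
scene [-250.7 -419.9  665.2] [-0.4  0.7 -0.5  0.3]Traceback (most recent call last):
  File "<stdin>", line 8, in <module>
  File "h.py", line 11, in onz
    e,d=ray(cam,px); return e+d*(z-e[2])/d[2]
        ~~~^^^^^^^^
  File "h.py", line 9, in ray
    return np.array(m["eye"],float), Rm@np.array([u[0],u[1],1.])
                                     ~~^~~~~~~~~~~~~~~~~~~~~~~~~
ValueError: matmul: Input operand 1 has a mismatch in its core dimension 0, with gufunc signature (n?,k),(k,m?)->(n?,m?) (size 3 is different from 4)
```

```bash
sed -i 's/Rm=np.array(m\["rotation"\],float)/Rm=rot(m)/; s/np.array(m\["rotation"\],float).T/rot(m).T/' h.py; cat >> h.py <<'E'
def rot(m):
    q=m["rotation"]; return R.from_quat([q[1],q[2],q[3],q[0]]).as_matrix()
E
python3 - <<'E'
from h import *
np.set_printoptions(precision=1,suppress=True)
ims=[]
for c in ["scene","top"]:
    im=capture(c); ims.append(im)
    m=camera_model(c);print(c,m["eye"],rot(m)[:,2])
    for l in ["crank","crank_knob","spindle_seat","press"]:
        for r in spot_point(c,l)[:3]: print(c,l,r["score"],np.array(r["xy"]),onz(c,r["xy"],{"crank":0,"crank_knob":50.5,"spindle_seat":189,"press":0}[l]))
cv2.imwrite("pics/a.png",ims[0][:,:,::-1]);cv2.imwrite("pics/b.png",ims[1][:,:,::-1])
print(sense())
E
```

```text
scene [-250.7 -419.9  665.2] [ 0.8  0.4 -0.5]
scene crank 0.74 [331.7 325. ] [ 365.1 -223.3    0. ]
scene crank 0.62 [365.3 290.8] [ 488.5 -255.2    0. ]
scene crank_knob 0.88 [325.7 287.3] [ 409.7 -192.2   50.5]
scene crank_knob 0.7 [274.6 180.7] [780.1 105.2  50.5]
scene crank_knob 0.67 [379.4 260.8] [ 538.  -268.2   50.5]
scene spindle_seat 0.64 [271.8 177.1] [561.    0.4 189. ]
scene press 0.6 [274.1 245.5] [556.4  -2.    0. ]
top [ 330.1  -24.4 1315.2] [ 0.2 -0.  -1. ]
top crank 0.92 [362.  229.8] [ 493.3 -262.6    0. ]
top crank 0.61 [348.5 279. ] [ 372.4 -224.5    0. ]
top crank_knob 0.86 [371.9 210.5] [ 533.5 -279.4   50.5]
top crank_knob 0.63 [162.8 294.6] [340.7 219.2  50.5]
top spindle_seat 0.76 [257.8 193.8] [550.5  -7.7 189. ]
top press 0.8 [259.3 209.9] [546.8  -8.2   0. ]
{'time_s': 0.6, 'joints': array([ 1. ,  0.3,  1.5, -0. ,  1.3, -0.2]), 'dq': array([-0.,  0.,  0., -0.,  0.,  0.]), 'tau': array([  0. , -41.2, -26. ,  -0. ,   0. ,   0. ]), 'eef_pos': array([170.5, 496.5, 225.4]), 'ee_rot': array([-0. ,  0.2,  1. , -0. ]), 'force': array([-0.6,  0.1, -0.1]), 'wrist_torque': array([-0., -0., -0.]), 'grip_force': 0.0, 'grip_width': 0.9997212814298229}
```

View pics/a.png

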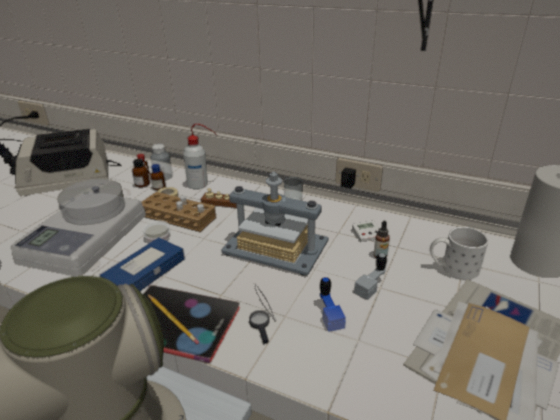

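View pics/b.png

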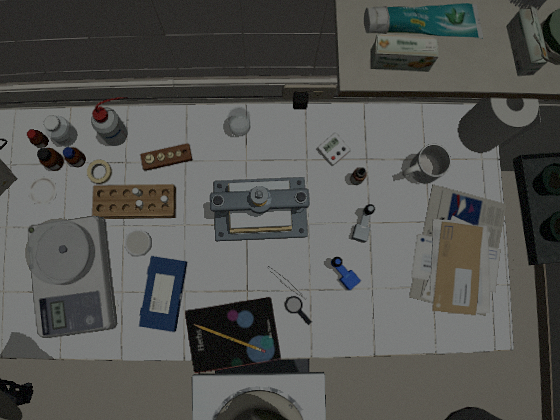

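The scene view shows the grey crank's hub at about (366,286) with its knob at (380,261). The blue look-alike is at (333,315), and the press is at (274,230). In the top view the crank hub is at (361,231), its knob at (370,210), the spindle at (260,193) and the dropper at (359,176).

```bash
cat >> h.py <<'E'
def pose():
    s=sense(); w=s["ee_rot"]; return np.array(s["eef_pos"]),R.from_quat([w[1],w[2],w[3],w[0]])
def down(yaw):
    x=np.array([np.cos(yaw),np.sin(yaw),0]);z=np.array([0,0,-1.]);return R.from_matrix(np.c_[x,np.cross(z,x),z])
def goal(p,yaw=None,frm=None):
    P,Q=frm or pose(); d=Q.inv().apply(np.array(p)-P)/10
    r=(Q.inv()*down(yaw)).as_rotvec() if yaw is not None else np.zeros(3)
    return np.round(np.r_[d,r],3)
E
python3 - <<'E'
from h import *
np.set_printoptions(precision=3,suppress=True)
P,Q=pose();print(P,Q.as_matrix());m=camera_model("wrist");print(m);print("cam in tool",Q.inv().apply(np.array(m["eye"])-P),Q.inv().as_matrix()@rot(m))
for l,rs in {"crank":[("scene",(365.3,290.8)),("top",(362,229.8))],"knob":[("scene",(379.4,260.8)),("top",(371.9,210.5))],"seat":[("scene",(271.8,177.1)),("top",(257.8,193.8))]}.items(): print(l,tri([ray(*a) for a in rs]))
for y in (0,-.3,np.pi/2): print(goal([490,-10,420],y))
E
```

```text
[170.531 496.525 225.373] [[-0.946  0.325 -0.   ]
 [ 0.325  0.946 -0.   ]
 [ 0.    -0.    -1.   ]]
{'mtx': array([[294.684,   0.   , 279.346],
       [  0.   , 294.684, 209.618],
       [  0.   ,   0.   ,   1.   ]]), 'k1': -0.0034783852103836563, 'eye': array([ 99.074, 521.115, 373.811]), 'rotation': array([0.122, 0.805, 0.575, 0.087])}
cam in tool [  75.571    0.042 -148.438] [[ 0.    -0.955 -0.296]
 [ 1.    -0.     0.   ]
 [-0.    -0.296  0.955]]
crank [ 491.618 -258.688   -0.404]
knob [ 530.447 -273.752   58.632]
seat [548.537  -7.057 196.648]
[-46.665 -37.533 -19.461  -0.      0.      2.811]
[-46.665 -37.533 -19.461  -0.      0.      3.111]
[-46.665 -37.533 -19.461  -0.      0.      1.24 ]
```

```bash
python3 -c "
from h import *
print(goal([548,-7,290]))"
```

```text
[-52.054 -35.365  -6.461   0.      0.      0.   ]
```

Call:
step_arm(commands="1 -26 -17.7 -6.5 0 0 0; 1 -26 -17.7 -6.5 0 0 0; 1 -26 -17.7 -6.5 0 0 0; 1 -26 -17.7 -6.5 0 0 0; 1 -26 -17.7 -6.5 0 0 0; 1 -26 -17.7 -6.5 0 0 0; 1 -26 -17.7 -6.5 0 0 0; 1 -26 -17.7 -6.5 0 0 0; 1 -52 -35.4 -6.5 0 0 0; 1 -52 -35.4 -6.5 0 0 0; 1 -52 -35.4 -6.5 0 0 0; 1 -52 -35.4 -6.5 0 0 0; 1 -52 -35.4 -6.5 0 0 0; 1 -52 -35.4 -6.5 0 0 0; 1 -52 -35.4 -6.5 0 0 0; 1 -52 -35.4 -6.5 0 0 0; 1 -52 -35.4 -6.5 0 0 0; 1 -52 -35.4 -6.5 0 0 0")

```text
time_s: 2.1
eef_pos: [547.6, -7.9, 289.8]
ee_rot: [-0.001, 0.165, 0.986, 0.0]
force: [-0.3, -0.5, -0.0]
grip_width: 0.999
grip_force: 0.0
```

```bash
cat > look.py <<'E'
from h import *
import sys
np.set_printoptions(precision=2,suppress=True)
im=capture("wrist");P,Q=pose();print(P,np.arctan2(*Q.as_matrix()[1::-1,0]))
for a in sys.argv[2:]:
    l,z=a.split(":")
    for r in spot_point("wrist",l)[:2]: print(l,round(r["score"],2),np.array(r["xy"]),onz("wrist",r["xy"],float(z)))
cv2.imwrite("pics/%s_full.png"%sys.argv[1],im[:,:,::-1])
cv2.imwrite("pics/%s.png"%sys.argv[1],cv2.resize(im[:,:,::-1],(784,588),interpolation=cv2.INTER_CUBIC))
E
python3 look.py c spindle_seat:189 press:0 stack:18
```

```text
[547.16  -6.99 290.2 ] 2.8104903803426367
spindle_seat 0.97 [278.7 210.6] [549.5   -7.82 189.  ]
press 0.66 [280.6 171.5] [548.33  -4.52   0.  ]
```

View pics/c.png

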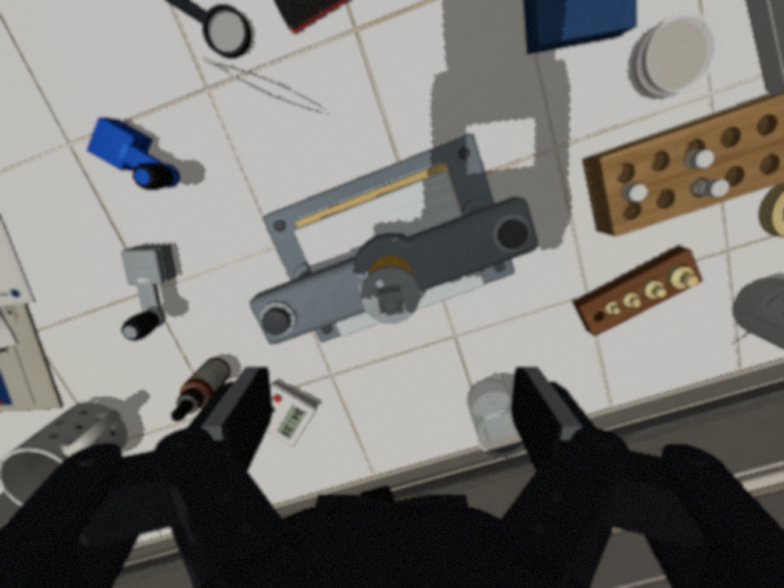

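The wrist view shows the spindle collar centred at about (390,295) in the 1.4x picture, with the square on top. The grey crank's hub is at (148,265) and its knob at (138,325), and the dropper is at (203,385).

```bash
python3 -c "
from h import *
im=cv2.imread('pics/c_full.png')[170:250,238:318]
im=cv2.convertScaleAbs(im,alpha=1.6)
cv2.imwrite('pics/d.png',cv2.resize(im,(560,560),interpolation=cv2.INTER_CUBIC))
for z in (189,205):
  for d in ((0,0),(20,0),(0,20)): print(z,d,proj('wrist',[549.5+d[0],-7.8+d[1],z]))
print(goal([475,-253,150]), goal([475,-253,290]))"
```

```text
189 (0, 0) [278.40565561 210.58844857]
189 (20, 0) [285.54236626 230.45128539]
189 (0, 20) [299.82120715 203.60017905]
205 (0, 0) [278.35354454 216.31033933]
205 (20, 0) [285.92308889 237.24721195]
205 (0, 20) [301.10409178 208.93086914]
[ -1.172 -25.687  14.075   0.      0.      0.   ] [ -1.178 -25.685   0.075   0.      0.      0.   ]
```

View pics/d.png

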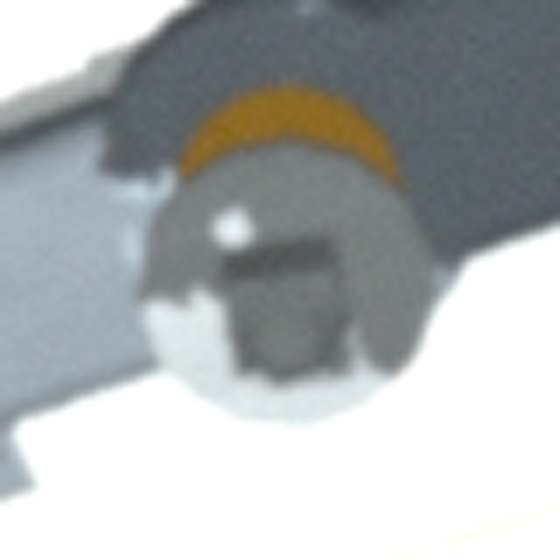

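Call:
step_arm(commands="1 -4 0 0 0 0 0; 1 -7.5 0 3 0 0 0; 1 -7.5 0 6 0 0 0; 1 -7.5 0 9 0 0 0; 1 -7.5 0 9 0 0 0; 1 -7.5 0 9 0 0 0")

```text
time_s: 2.8
eef_pos: [617.8, -30.7, 200.5]
ee_rot: [-0.001, 0.164, 0.986, 0.0]
force: [-0.3, 0.6, 0.7]
grip_width: 0.996
grip_force: 0.0
```

```bash
python3 look.py e spindle_seat:189; python3 -c "
from h import *
for z in (189,205):
  for d in ((0,0),(20,0),(0,20)): print(z,d,proj('wrist',[549.5+d[0],-7.8+d[1],z]))
c=proj('wrist',[549.5,-7.8,205]).astype(int);print(c)
im=cv2.imread('pics/e_full.png')[c[1]-40:c[1]+40,c[0]-40:c[0]+40]
im=cv2.convertScaleAbs(im,alpha=1.4)
cv2.imwrite('pics/f.png',cv2.resize(im,(560,560),interpolation=cv2.INTER_CUBIC))"
```

```text
[618.6  -30.94 202.5 ] 2.811710402471255
spindle_seat 0.88 [277.2 126.3] [551.01  -9.01 189.  ]
189 (0, 0) [278.4344083  122.71741878]
189 (20, 0) [290.28936078 158.68574868]
189 (0, 20) [314.6393396  109.79960361]
205 (0, 0) [278.35394897 123.34186363]
205 (20, 0) [291.4495255  163.04143662]
205 (0, 20) [318.54331198 109.01117079]
[278 123]
```

View pics/f.png

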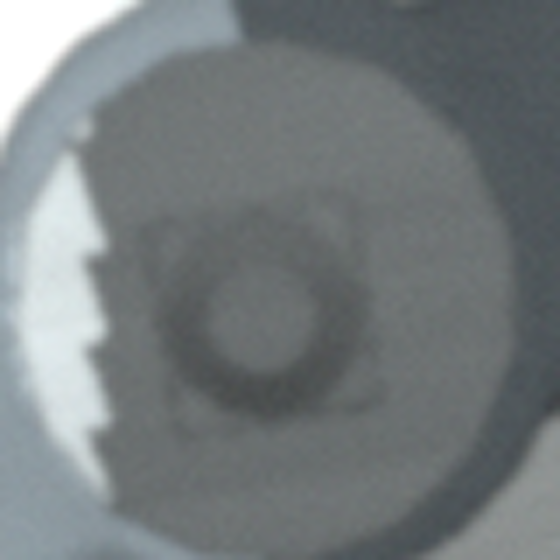

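The close crop shows the square top with corners near (145,230), (350,190), (380,400) and (180,435), inside the collar centred at about (268,302).

```bash
python3 -c "
from h import *
np.set_printoptions(precision=2,suppress=True)
c=[np.array([238+a/7-.5+.07,83+b/7-.5+.07]) for a,b in ((145,230),(350,190),(380,400),(180,435))]
p=[onz('wrist',q,205)[:2] for q in c]
print(p,np.mean(p,0))
for i in range(4):
  d=p[(i+1)%4]-p[i];print(np.linalg.norm(d),(np.degrees(np.arctan2(d[1],d[0]))+45)%90-45)
print(onz('wrist',[276.3,126.3],189))
print(goal([495,-259,200]))"
```

```text
[array([543.02, -15.62]), array([545.08,  -1.69]), array([558.83,  -4.08]), array([556.58, -18.  ])] [550.88  -9.85]
14.080376780751084 -8.412669808340397
13.960714243442055 -9.86979243549115
14.093049003614516 -9.1970846523853
13.768138306417013 -9.93743298179595
[550.86  -9.46 189.  ]
[  4.34 -25.57   0.3    0.     0.     0.  ]
```

```bash
python3 -c "
from h import *
print(goal([564,-284,170]))"
```

```text
[ -2.981 -25.702   3.336   0.      0.      0.   ]
```

Call:
step_arm(commands="1 -1 -8 0 0 0 0; 1 -2 -16 0 0 0 0; 1 -3 -25.7 0 0 0 0; 1 -3 -25.7 0 0 0 0; 1 -3 -25.7 1 0 0 0; 1 -3 -25.7 3.3 0 0 0; 1 -3 -25.7 3.3 0 0 0; 1 -3 -25.7 3.3 0 0 0; 1 -3 -25.7 3.3 0 0 0; 1 -3 -25.7 3.3 0 0 0")

```text
time_s: 3.73
eef_pos: [564.2, -283.2, 169.4]
ee_rot: [0.001, 0.164, 0.986, -0.0]
force: [-0.3, 0.2, 0.6]
grip_width: 1.004
grip_force: 0.0
```

```bash
python3 look.py g crank:0 crank_knob:50.5
```

```text
[ 564.26 -283.    169.25] 2.8127416493266573
crank 0.66 [278.7 111.4] [ 486.43 -257.13    0.  ]
crank_knob 0.83 [286.  172.1] [ 539.02 -268.09   50.5 ]
```

View pics/g.png

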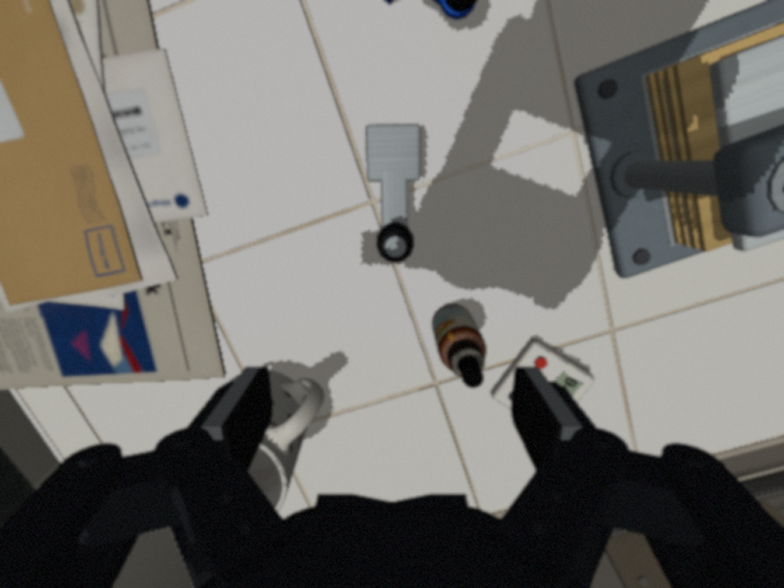

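The hub top sits at about (366–421, 125–180) in the 1.4x picture. The arm runs down to the knob at (396,242), nearly in line with the tool's x axis. The dropper at (462,345) and the timer are clear of it.

```bash
python3 -c "
from h import *
np.set_printoptions(precision=2,suppress=True)
im=cv2.imread('pics/g_full.png')
for s in (1.4,): 
  pts=[np.array(q)/s for q in ((366,125),(420,125),(421,180),(367,180))]
p=[onz('wrist',q,32)[:2] for q in pts];c=np.mean(p,0);print(c)
for i in range(4):
  d=p[(i+1)%4]-p[i];print(np.linalg.norm(d),(np.degrees(np.arctan2(d[1],d[0]))+45)%90-45)
for k in (onz('wrist',[286,172.1],50.5)[:2],onz('wrist',np.array([396,242])/1.4,68)[:2]): d=k-c;print(k,np.linalg.norm(d),np.degrees(np.arctan2(d[1],d[0])))
b=im[75:150,250:315];cv2.imwrite('pics/h.png',cv2.resize(cv2.convertScaleAbs(b,alpha=1.2),None,fx=8,fy=8,interpolation=cv2.INTER_CUBIC))"
```

```text
[ 485.81 -254.67]
34.67441582013866 -18.83635692511251
34.12041459808005 -16.530469128474568
35.992631111117525 -18.834360752474296
34.09408383042688 -18.744597886034626
[ 539.02 -268.09] 54.87593504207617 -14.151913342091795
[ 535.71 -270.2 ] 52.254478346973634 -17.28412682277728
```

View pics/h.png

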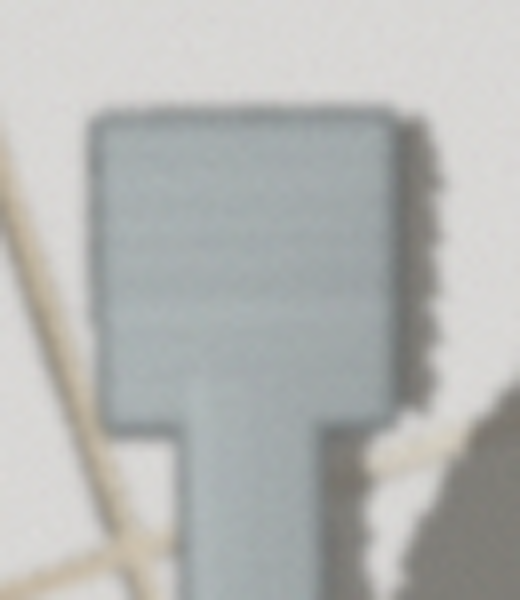

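```bash
python3 -c "
from h import *
print(onz('wrist',[280.4,108.3],32))
print(goal([487,-255.5,110],np.radians(162.7)))"
```

```text
[ 484.79819711 -254.98128359   32.        ]
[ 8.191e+00  1.230e-01  5.852e+00 -1.000e-03  2.000e-03 -2.700e-02]
```

Call:
step_arm(commands="1 4 0 0 0 0 -0.027; 1 8 0 0 0 0 -0.027; 1 8.2 0.1 3 0 0 -0.027; 1 8.2 0.1 6 0 0 -0.027; 1 8.2 0.1 6 0 0 -0.027; 1 8.2 0.1 6 0 0 -0.027; 1 8.2 0.1 6 0 0 -0.027")

```text
time_s: 4.47
eef_pos: [487.0, -257.0, 109.1]
ee_rot: [0.001, 0.151, 0.989, -0.001]
force: [0.6, 0.1, -0.4]
grip_width: 0.998
grip_force: 0.0
```

```bash
python3 look.py i crank:0 crank_knob:50.5; python3 -c "
from h import *
for z in (0,32): print(proj('wrist',[486,-255,z]))
im=cv2.imread('pics/i_full.png')[150:310,180:380]
cv2.imwrite('pics/i.png',cv2.resize(cv2.convertScaleAbs(im,alpha=1.2),(800,640)[:2] and (750,600),interpolation=cv2.INTER_CUBIC))"
```

```text
[ 487.1  -257.19  109.27] 2.838450492097872
crank 0.98 [279.2 201.8] [ 484.22 -256.51    0.  ]
crank 0.56 [279.   60.6] [ 373.45 -222.      0.  ]
crank_knob 0.71 [283.3 288.1] [ 539.84 -270.41   50.5 ]
crank_knob 0.63 [341.5  96.9] [ 414.2  -191.65   50.5 ]
[281.36070336 203.44989   ]
[281.58670265 214.52253891]
```

View pics/i.png

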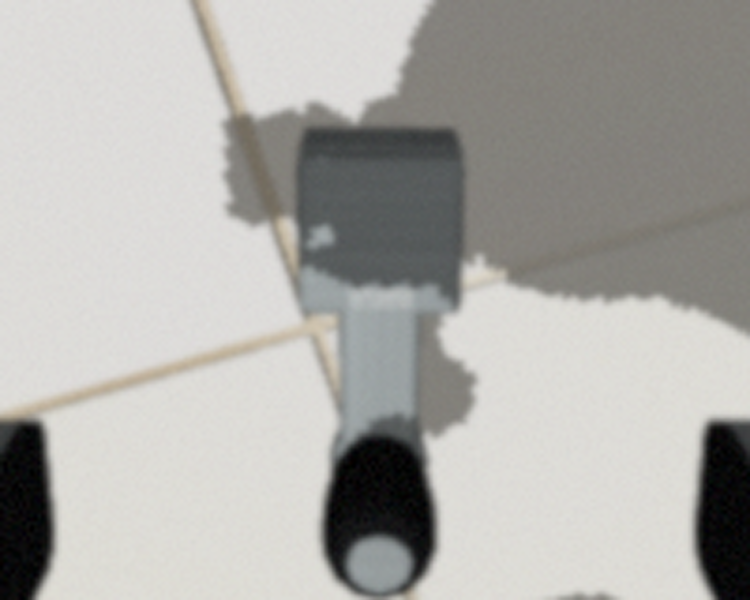

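The hub top face is centred at about (380,234) in the crop, square to the tool. The knob is below it at (380,520), and the open fingers clear it on both sides.

Call:
step_arm(commands="1 0.3 0.1 3 0 0 0; 1 0.3 0.1 6 0 0 0; 1 0.3 0.1 8 0 0 0; 1 0.3 0.1 8.6 0 0 0; 1 0.3 0.1 8.6 0 0 0; 0.3 0.3 0.1 8.6 0 0 0; 0.3 0.3 0.1 8.6 0 0 0; 0.3 0.3 0.1 8.6 0 0 0; 0.3 0.3 0.1 8.6 0 0 0; 0.3 0.3 0.1 8.6 0 0 0; 0.3 0.3 0.1 8.6 0 0 0; 0.3 0.3 0.1 8.6 0 0 0", newtons=40)

```text
time_s: 5.62
eef_pos: [483.9, -255.2, 22.6]
ee_rot: [0.001, 0.151, 0.988, -0.0]
force: [-0.6, 1.0, 7.1]
grip_width: 0.401
grip_force: 39.1
```

```bash
python3 -c "
from h import *
P,Q=pose();print(P)
print(goal([550.5,-9.2,262],np.radians(170.7)))"
```

```text
[ 483.85473395 -255.17907892   22.64655421]
[ 9.6000e-01  2.5451e+01 -2.3952e+01 -1.0000e-03  1.0000e-03 -1.4100e-01]
```

Call:
step_arm(commands="0.3 0 0 -4 0 0 0; 0.3 0 0 -8 0 0 0; 0.3 0 0 -12 0 0 0; 0.3 0 0 -16 0 0 0; 0.3 0 0 -20 0 0 0; 0.3 0 0 -24 0 0 0; 0.3 0 0 -24 0 0 0; 0.3 0 0 -24 0 0 0; 0.3 0 0 -24 0 0 0")

```text
time_s: 6.37
eef_pos: [482.9, -254.5, 260.0]
ee_rot: [-0.001, 0.151, 0.988, 0.001]
force: [0.3, -0.2, -3.0]
grip_width: 0.401
grip_force: 40.6
```

```bash
python3 look.py j crank_knob:250; python3 -c "
from h import *
print(goal([550.5,-9.2,262],np.radians(170.7)))
im=cv2.imread('pics/j_full.png')[200:400,160:400]
cv2.imwrite('pics/j.png',cv2.resize(cv2.convertScaleAbs(im,alpha=1.5),(720,600),interpolation=cv2.INTER_CUBIC))
P,Q=pose()
for x,z in ((18,32),(-18,32),(18,0)): print(x,z,proj('wrist',P+Q.apply([x,0,22.6-z])))"
```

```text
[ 482.79 -254.43  259.48] 2.837754483196044
crank_knob 0.64 [313.  108.9] [ 411.48 -214.08  250.  ]
[ 8.8100e-01  2.5427e+01 -2.1800e-01  2.0000e-03 -3.0000e-03 -1.4200e-01]
18 32 [279.22113749 236.75991836]
-18 32 [279.22631993 298.05883153]
18 0 [279.2365071  216.68193516]
```

View pics/j.png

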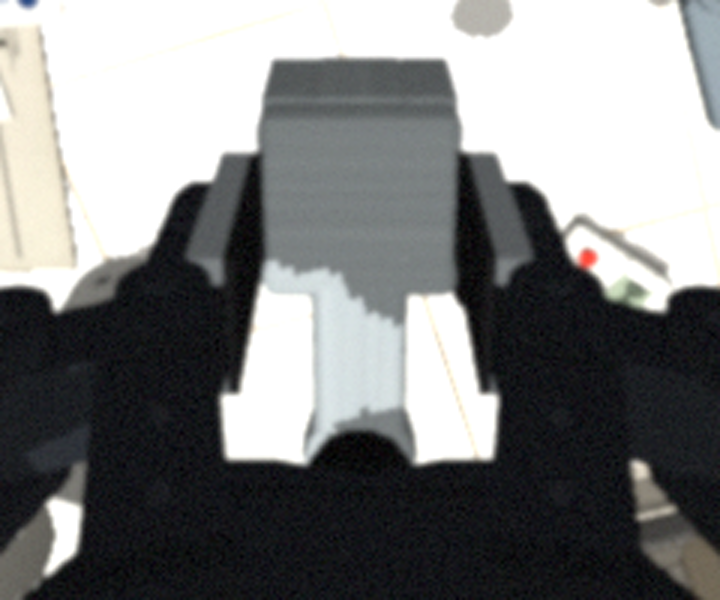

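The held hub shows its top front edge at row 108 and its back edge at row 293 in the crop, with columns 262–458. That means it is within about 0.5 mm of centred and square between the pads.

Call:
step_arm(commands="0.3 0.1 3 -0.3 0 0 -0.02; 0.3 0.3 6 -0.3 0 0 -0.05; 0.3 0.5 9 -0.3 0 0 -0.08; 0.3 0.6 12 -0.3 0 0 -0.11; 0.3 0.7 15 -0.3 0 0 -0.142; 0.3 0.8 18 -0.3 0 0 -0.142; 0.3 0.9 21 -0.3 0 0 -0.142; 0.3 0.9 24 -0.3 0 0 -0.142; 0.3 0.9 25.4 -0.3 0 0 -0.142; 0.3 0.9 25.4 0 0 0 -0.142; 0.3 0.9 25.4 1 0 0 -0.142; 0.3 0.9 25.4 2 0 0 -0.142; 0.3 0.9 25.4 2 0 0 -0.142; 0.3 0.9 25.4 2 0 0 -0.142; 0.3 0.9 25.4 2 0 0 -0.142; 0.3 0.9 25.4 2 0 0 -0.142")

```text
time_s: 7.8
eef_pos: [550.9, -10.3, 241.8]
ee_rot: [0.0, 0.081, 0.997, -0.0]
force: [-0.3, -0.8, -2.7]
grip_width: 0.398
grip_force: 40.7
```

```bash
python3 -c "
from h import *
s=sense();print(s['eef_pos'],s['force'],s['wrist_torque'],np.degrees(np.arctan2(*pose()[1].as_matrix()[1::-1,0])))
print(goal([550.4,-9.6,232],np.radians(170.7)))"
```

```text
[550.90303886 -10.32093671 241.77375791] [-0.26536646 -0.76793177 -2.74826922] [0.00689066 0.01105576 0.01990081] 170.68981319489058
[ 0.062  0.063  0.977 -0.     0.001 -0.   ]
```

Call:
step_arm(commands="0.3 0.06 0.06 0.4 0 0 0; 0.3 0.06 0.06 0.8 0 0 0; 0.3 0.06 0.06 1.1 0 0 0; 0.3 0.06 0.06 1.3 0 0 0; 0.3 0.06 0.06 1.3 0 0 0; 0.3 0.06 0.06 1.3 0 0 0")

```text
time_s: 8.3
eef_pos: [550.0, -9.1, 228.1]
ee_rot: [-0.001, 0.081, 0.997, 0.0]
force: [-1.8, -1.0, -2.8]
grip_width: 0.391
grip_force: 40.6
```

Call:
step_arm(commands="0.3 0 0 0.15 0 0 0; 0.3 0 0 0.3 0 0 0; 0.3 0 0 0.3 0 0 0; 0.3 0 0 0.3 0 0 0")

```text
time_s: 8.63
eef_pos: [550.1, -9.1, 225.2]
ee_rot: [-0.0, 0.081, 0.997, 0.0]
force: [-1.2, 0.5, -4.2]
grip_width: 0.396
grip_force: 40.5
```

Call:
step_arm(commands="0.3 0 0 0.15 0 0 0; 0.3 0 0 0.3 0 0 0; 0.3 0 0 0.45 0 0 0; 0.3 0 0 0.6 0 0 0; 0.3 0 0 0.6 0 0 0; 0.3 0 0 0.6 0 0 0")

```text
time_s: 9.13
eef_pos: [550.1, -9.1, 219.1]
ee_rot: [-0.0, 0.081, 0.997, 0.0]
force: [-3.5, -0.3, -4.1]
grip_width: 0.398
grip_force: 40.5
```

Call:
step_arm(commands="0.3 0 0 0.15 0 0 0; 0.3 0 0 0.3 0 0 0; 0.3 0 0 0.4 0 0 0; 0.3 0 0 0.4 0 0 0; 0.3 0 0 0.4 0 0 0")

```text
time_s: 9.55
eef_pos: [550.1, -9.1, 215.2]
ee_rot: [-0.0, 0.081, 0.997, 0.0]
force: [-4.7, 0.7, -1.8]
grip_width: 0.396
grip_force: 40.7
```

Call:
step_arm(commands="0.3 0.03 0 0.1 0 0 0; 0.3 0.03 0 0.2 0 0 0; 0.3 0.03 0 0.2 0 0 0; 0.3 0.03 0 0.2 0 0 0")

```text
time_s: 9.88
eef_pos: [549.9, -9.1, 213.8]
ee_rot: [0.0, 0.081, 0.997, -0.0]
force: [-5.6, 0.7, 1.8]
grip_width: 0.395
grip_force: 41.4
```

Call:
step_arm(commands="0.3 0 0 0.1 0 0 0; 0.3 0 0 0.15 0 0 0; 0.3 0 0 0.15 0 0 0; 0.3 0 0 0.15 0 0 0")

```text
time_s: 10.22
eef_pos: [550.1, -9.1, 213.6]
ee_rot: [0.001, 0.081, 0.997, -0.0]
force: [-9.0, 1.3, 10.9]
grip_width: 0.395
grip_force: 42.6
```

Call:
step_arm(commands="1 0 0 -0.15 0 0 0; 1 0 0 -0.15 0 0 0; 1 0 0 -0.15 0 0 0; 1 0 0 -0.15 0 0 0; 1 0 0 -0.15 0 0 0; 1 0 0 -0.15 0 0 0; 1 0 0 -3 0 0 0; 1 0 0 -6 0 0 0; 1 0 0 -6 0 0 0; 1 0 0 -6 0 0 0")

```text
time_s: 11.05
eef_pos: [550.6, -9.2, 273.2]
ee_rot: [0.002, 0.081, 0.997, -0.0]
force: [-0.4, -0.5, -1.6]
grip_width: 0.992
grip_force: 0.0
```

```bash
python3 look.py k crank_knob:241 crank:191 spindle_seat:191; python3 -c "
from h import *
P,Q=pose();print(P)
c=np.array([549.9,-8.9]);a=np.radians(-9.3);u=np.array([np.cos(a),np.sin(a)])
for l,r,z in (('hub',0,223),('hubfront',-18,223),('hubfrontbottom',-18,191),('knobtop',55,259),('knob',55,241.5)): print(l,proj('wrist',[*(c+u*r),z]))
im=cv2.imread('pics/k_full.png');print(goal([*(c+55*u),245]))
cv2.imwrite('pics/k2.png',cv2.resize(cv2.convertScaleAbs(im[170:350,180:400],alpha=1.3),(733,600),interpolation=cv2.INTER_CUBIC))"
```

```text
[550.04  -9.09 271.77] 2.9798399477779856
crank_knob 0.9 [107.7  91.8] [445.36 -90.26 241.  ]
crank_knob 0.56 [280.4 309.4] [602.93 -16.89 241.  ]
crank 0.74 [280.1 214.5] [549.01  -8.22 191.  ]
crank 0.67 [95.3 62.9] [ 417.2  -118.68  191.  ]
[549.69841451  -9.06524422 270.79787876]
hub [279.47483263 229.75636114]
hubfront [279.4924037  205.49592391]
hubfrontbottom [279.46858325 194.23309082]
knobtop [279.44719893 328.72360649]
knob [279.43614192 311.90011816]
[-5.522  0.017  2.569  0.     0.     0.   ]
```

View pics/k2.png

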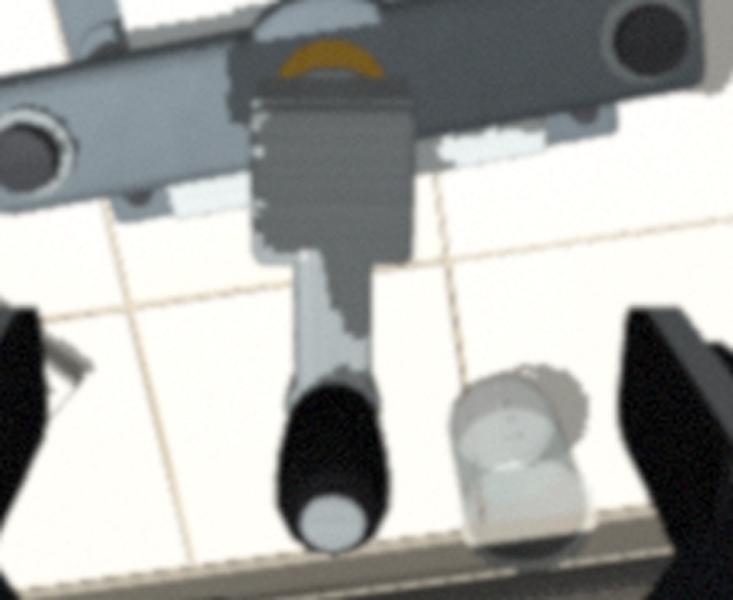

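The crank sits level on the spindle. The hub top is at about (250–412, 103–262) in the crop and the knob top is at (332,523), midway between the open fingers.

Call:
step_arm(commands="1 -2 0 0.5 0 0 0; 1 -4 0 1.5 0 0 0; 1 -5.5 0 2.6 0 0 0; 1 -5.5 0 2.6 0 0 0; 0.1 -5.5 0 2.6 0 0 0; 0.1 -5.5 0 2.6 0 0 0; 0.1 -5.5 0 2.6 0 0 0; 0.1 -5.5 0 2.6 0 0 0; 0.1 -5.5 0 2.6 0 0 0; 0.1 -5.5 0 2.6 0 0 0; 0.1 -5.5 0 2.6 0 0 0; 0.1 -5.5 0 2.6 0 0 0; 0.1 -5.5 0 2.6 0 0 0", newtons=50)

```text
time_s: 12.33
eef_pos: [604.6, -18.0, 246.4]
ee_rot: [0.001, 0.081, 0.997, -0.0]
force: [2.5, -0.9, 3.3]
grip_width: 0.23
grip_force: 48.9
```

```bash
cat > w.py <<'E'
from h import *
import sys
# rows for winding: w.py start_deg total_cw_deg n  (angles = knob bearing)
a0,tot,n=map(float,sys.argv[1:4]); n=int(n)
P,Q=pose(); s=sense(); print(P,s['force'],s['wrist_torque'])
C=np.array([549.9,-9.0]); rad=55
v=P[:2]-C; print("bearing",np.degrees(np.arctan2(v[1],v[0])),"r",np.linalg.norm(v))
t=np.radians(-np.arange(0,n+1)*tot/n); A=np.radians(a0)
D=np.c_[rad*np.cos(A+t)-rad*np.cos(A),rad*np.sin(A+t)-rad*np.sin(A),10*t/2/np.pi]
D=Q.inv().apply(D)/10
print("; ".join("0.1 %.2f %.2f %.2f 0 0 0"%tuple(d) for d in D[1:]))
E
python3 w.py -9.3 90 9
```

```text
[604.56809654 -18.02035925 246.38274047] [ 2.52838579 -0.94530045  3.25149932] [-0.04520825 -0.28581789 -0.02236206]
bearing -9.369510920168146 r 55.40728887019597
0.1 0.08 -0.96 0.03 0 0 0; 0.1 0.33 -1.88 0.06 0 0 0; 0.1 0.74 -2.75 0.08 0 0 0; 0.1 1.29 -3.53 0.11 0 0 0; 0.1 1.97 -4.21 0.14 0 0 0; 0.1 2.75 -4.76 0.16 0 0 0; 0.1 3.62 -5.17 0.19 0 0 0; 0.1 4.55 -5.41 0.22 0 0 0; 0.1 5.50 -5.50 0.24 0 0 0
```

Call:
step_arm(commands="0.1 0.08 -0.96 0.03 0 0 0; 0.1 0.33 -1.88 0.06 0 0 0; 0.1 0.74 -2.75 0.08 0 0 0; 0.1 1.29 -3.53 0.11 0 0 0; 0.1 1.97 -4.21 0.14 0 0 0; 0.1 2.75 -4.76 0.16 0 0 0; 0.1 3.62 -5.17 0.19 0 0 0; 0.1 4.55 -5.41 0.22 0 0 0; 0.1 5.50 -5.50 0.25 0 0 0")

```text
time_s: 13.08
eef_pos: [541.9, -64.7, 244.3]
ee_rot: [0.003, 0.081, 0.997, -0.0]
force: [7.9, -1.2, 3.9]
grip_width: 0.23
grip_force: 49.1
```

```bash
python3 w.py -99.3 90 9
```

```text
[541.8957295  -64.65477522 244.33624021] [ 7.92681138 -1.15342783  3.93271405] [-0.08137277 -1.42735654  0.02697125]
bearing -98.18416007847323 r 56.22741636515159
0.1 0.96 0.08 0.02 0 0 0; 0.1 1.88 0.33 0.05 0 0 0; 0.1 2.75 0.74 0.07 0 0 0; 0.1 3.54 1.29 0.09 0 0 0; 0.1 4.21 1.96 0.12 0 0 0; 0.1 4.76 2.75 0.14 0 0 0; 0.1 5.17 3.62 0.17 0 0 0; 0.1 5.42 4.54 0.19 0 0 0; 0.1 5.50 5.50 0.22 0 0 0
```

Call:
step_arm(commands="0.1 0.96 0.08 0.03 0 0 0; 0.1 1.88 0.33 0.06 0 0 0; 0.1 2.75 0.74 0.08 0 0 0; 0.1 3.53 1.29 0.11 0 0 0; 0.1 4.21 1.97 0.14 0 0 0; 0.1 4.76 2.75 0.17 0 0 0; 0.1 5.17 3.62 0.19 0 0 0; 0.1 5.41 4.55 0.22 0 0 0; 0.1 5.5 5.5 0.25 0 0 0; 0.1 5.42 6.46 0.28 0 0 0; 0.1 5.17 7.38 0.31 0 0 0; 0.1 4.76 8.25 0.33 0 0 0; 0.1 4.21 9.03 0.36 0 0 0; 0.1 3.53 9.71 0.39 0 0 0; 0.1 2.75 10.26 0.42 0 0 0; 0.1 1.88 10.67 0.44 0 0 0; 0.1 0.95 10.91 0.47 0 0 0; 0.1 0 11 0.5 0 0 0")

```text
time_s: 14.58
eef_pos: [557.9, 45.5, 239.0]
ee_rot: [-0.001, 0.08, 0.997, 0.0]
force: [-9.0, 3.8, 9.2]
grip_width: 0.226
grip_force: 49.7
```

```bash
python3 w.py -279.3 180 18
```

```text
[557.94273176  45.52454903 239.04845354] [-9.00963338  3.79414172  9.19636762] [0.5656225  1.30967787 0.01594325]
bearing 81.6090019486131 r 55.1145351190064
0.1 -0.96 -0.08 0.02 0 0 0; 0.1 -1.88 -0.33 0.05 0 0 0; 0.1 -2.75 -0.74 0.07 0 0 0; 0.1 -3.53 -1.29 0.10 0 0 0; 0.1 -4.21 -1.97 0.13 0 0 0; 0.1 -4.76 -2.76 0.15 0 0 0; 0.1 -5.16 -3.62 0.18 0 0 0; 0.1 -5.41 -4.55 0.20 0 0 0; 0.1 -5.49 -5.51 0.23 0 0 0; 0.1 -5.41 -6.46 0.26 0 0 0; 0.1 -5.16 -7.39 0.29 0 0 0; 0.1 -4.75 -8.26 0.31 0 0 0; 0.1 -4.20 -9.04 0.34 0 0 0; 0.1 -3.53 -9.72 0.37 0 0 0; 0.1 -2.74 -10.27 0.40 0 0 0; 0.1 -1.87 -10.67 0.43 0 0 0; 0.1 -0.94 -10.92 0.46 0 0 0; 0.1 0.01 -11.00 0.49 0 0 0
```

Call:
step_arm(commands="0.1 -0.96 -0.08 0.02 0 0 0; 0.1 -1.88 -0.33 0.04 0 0 0; 0.1 -2.75 -0.74 0.06 0 0 0; 0.1 -3.53 -1.29 0.09 0 0 0; 0.1 -4.21 -1.97 0.12 0 0 0; 0.1 -4.76 -2.75 0.14 0 0 0; 0.1 -5.17 -3.62 0.17 0 0 0; 0.1 -5.41 -4.55 0.19 0 0 0; 0.1 -5.5 -5.5 0.22 0 0 0; 0.1 -5.42 -6.46 0.25 0 0 0; 0.1 -5.17 -7.38 0.28 0 0 0; 0.1 -4.76 -8.25 0.3 0 0 0; 0.1 -4.21 -9.03 0.33 0 0 0; 0.1 -3.53 -9.71 0.36 0 0 0; 0.1 -2.75 -10.26 0.39 0 0 0; 0.1 -1.88 -10.67 0.41 0 0 0; 0.1 -0.95 -10.91 0.44 0 0 0; 0.1 0 -11 0.47 0 0 0")

```text
time_s: 16.08
eef_pos: [541.9, -64.6, 234.4]
ee_rot: [0.002, 0.081, 0.997, -0.0]
force: [8.8, -1.2, 3.8]
grip_width: 0.229
grip_force: 49.2
```

```bash
python3 w.py -99.3 90 9|head -3
```

```text
[541.85076025 -64.57433992 234.43887985] [ 8.776728   -1.16172361  3.7605483 ] [-0.10519959 -1.42182579 -0.01421611]
bearing -98.24125938510161 r 56.15422974009152
0.1 0.96 0.08 0.02 0 0 0; 0.1 1.88 0.33 0.05 0 0 0; 0.1 2.75 0.74 0.07 0 0 0; 0.1 3.54 1.29 0.09 0 0 0; 0.1 4.21 1.96 0.12 0 0 0; 0.1 4.76 2.75 0.14 0 0 0; 0.1 5.17 3.62 0.17 0 0 0; 0.1 5.42 4.54 0.20 0 0 0; 0.1 5.50 5.50 0.22 0 0 0
```

Call:
step_arm(commands="0.1 0.96 0.08 0.03 0 0 0; 0.1 1.88 0.33 0.06 0 0 0; 0.1 2.75 0.74 0.08 0 0 0; 0.1 3.53 1.29 0.11 0 0 0; 0.1 4.21 1.97 0.14 0 0 0; 0.1 4.76 2.75 0.17 0 0 0; 0.1 5.17 3.62 0.19 0 0 0; 0.1 5.41 4.55 0.22 0 0 0; 0.1 5.5 5.5 0.25 0 0 0")

```text
time_s: 16.83
eef_pos: [494.5, -2.1, 231.8]
ee_rot: [-0.001, 0.081, 0.997, -0.002]
force: [-7.2, -7.8, 8.6]
grip_width: 0.231
grip_force: 49.8
```

Call:
step_arm(commands="0.1 -0.08 0.96 0.02 0 0 0; 0.1 -0.33 1.88 0.05 0 0 0; 0.1 -0.74 2.75 0.07 0 0 0; 0.1 -1.29 3.53 0.1 0 0 0; 0.1 -1.97 4.21 0.12 0 0 0; 0.1 -2.75 4.76 0.14 0 0 0; 0.1 -3.62 5.17 0.17 0 0 0; 0.1 -4.55 5.41 0.2 0 0 0; 0.1 -5.5 5.5 0.22 0 0 0")

```text
time_s: 17.58
eef_pos: [557.8, 45.4, 229.3]
ee_rot: [-0.002, 0.081, 0.997, 0.0]
force: [-8.2, 4.2, 7.7]
grip_width: 0.227
grip_force: 49.7
```

Call:
step_arm(commands="0.1 -0.96 -0.08 0.02 0 0 0; 0.1 -1.88 -0.33 0.04 0 0 0; 0.1 -2.75 -0.74 0.06 0 0 0; 0.1 -3.53 -1.29 0.09 0 0 0; 0.1 -4.21 -1.97 0.12 0 0 0; 0.1 -4.76 -2.75 0.14 0 0 0; 0.1 -5.17 -3.62 0.17 0 0 0; 0.1 -5.41 -4.55 0.19 0 0 0; 0.1 -5.5 -5.5 0.22 0 0 0")

```text
time_s: 18.33
eef_pos: [604.5, -16.8, 227.0]
ee_rot: [0.0, 0.08, 0.997, 0.002]
force: [2.4, 10.5, 4.2]
grip_width: 0.228
grip_force: 49.5
```

Call:
step_arm(commands="0.1 0.08 -0.96 0.03 0 0 0; 0.1 0.33 -1.88 0.06 0 0 0; 0.1 0.74 -2.75 0.08 0 0 0; 0.1 1.29 -3.53 0.11 0 0 0; 0.1 1.97 -4.21 0.14 0 0 0; 0.1 2.75 -4.76 0.16 0 0 0; 0.1 3.62 -5.17 0.19 0 0 0; 0.1 4.55 -5.41 0.22 0 0 0; 0.1 5.50 -5.50 0.25 0 0 0")

```text
time_s: 19.08
eef_pos: [542.6, -64.5, 225.2]
ee_rot: [0.004, 0.081, 0.997, -0.0]
force: [13.2, -0.3, 1.6]
grip_width: 0.229
grip_force: 49.2
```

Call:
step_arm(commands="0.1 0.96 0.08 0.03 0 0 0; 0.1 1.88 0.33 0.06 0 0 0; 0.1 2.75 0.74 0.08 0 0 0; 0.1 3.53 1.29 0.11 0 0 0; 0.1 4.21 1.97 0.14 0 0 0; 0.1 4.76 2.75 0.17 0 0 0; 0.1 5.17 3.62 0.19 0 0 0; 0.1 5.41 4.55 0.22 0 0 0; 0.1 5.5 5.5 0.25 0 0 0")

```text
time_s: 19.83
eef_pos: [494.6, -3.3, 222.6]
ee_rot: [-0.001, 0.081, 0.997, -0.003]
force: [-8.1, -13.7, 9.9]
grip_width: 0.231
grip_force: 50.3
```

```bash
python3 w.py -189.3 20 2
```

```text
[494.59780251  -3.3479737  222.56752359] [ -8.12106147 -13.67403316   9.91402622] [-2.70741911  1.45394747  0.02451183]
bearing 174.1644862460156 r 55.59027296746892
0.1 -0.08 0.96 0.02 0 0 0; 0.1 -0.33 1.88 0.04 0 0 0
```

Call:
step_arm(commands="0.1 -0.08 0.96 0.02 0 0 0; 0.1 -0.33 1.88 0.04 0 0 0; 0.1 -0.33 1.88 0.04 0 0 0; 0.1 -0.33 1.88 0.04 0 0 0; 0.1 -0.28 1.73 0.04 0 0 0; 0.1 -0.28 1.73 0.04 0 0 0; 0.1 -0.28 1.73 0.04 0 0 0")

```text
time_s: 20.42
eef_pos: [499.8, 15.0, 221.7]
ee_rot: [-0.002, 0.081, 0.997, -0.001]
force: [-8.9, -4.4, 9.8]
grip_width: 0.232
grip_force: 50.2
```

```bash
python3 w.py -209.3 20 2
```

```text
[499.77154652  14.99212376 221.69867298] [-8.90693051 -4.40924776  9.77133158] [-0.8000442   1.48697563 -0.05719344]
bearing 154.4236226027437 r 55.57412932981625
0.1 -0.41 0.87 0.02 0 0 0; 0.1 -0.96 1.65 0.05 0 0 0
```

Call:
step_arm(commands="1 0 0 0 0 0 0; 1 0 0 0 0 0 0; 1 0 0 0 0 0 0; 1 0 0 0 0 0 0; 1 0 0 0 0 0 0; 1 0 0 -3 0 0 0; 1 0 0 -6 0 0 0; 1 0 0 -8 0 0 0; 1 0 0 -8 0 0 0; 1 0 0 -8 0 0 0; 1 0 0 -8 0 0 0")

```text
time_s: 21.33
eef_pos: [501.0, 16.5, 300.3]
ee_rot: [-0.001, 0.081, 0.997, 0.0]
force: [-1.0, -0.5, -1.6]
grip_width: 0.997
grip_force: 0.0
```

```bash
python3 look.py l crank_knob:216 crank:166; python3 -c "
from h import *
P,Q=pose();c=np.array([549.9,-9.0]);a=np.radians(154.4);u=np.array([np.cos(a),np.sin(a)])
for b in (0,5): print(b,proj('wrist',[*(c+55*u),216+b]),proj('wrist',[*c,166+b]))
m=max(trace('wrist','crank'),key=lambda r:r['score'],default=None)
print(m and (m['score'],m['rect']))
print(goal([549.9,-9,240]))"
```

```text
[500.89  16.45 300.09] 2.979799928300567
crank_knob 0.95 [271.3 210.9] [497.35  10.37 216.  ]
crank_knob 0.84 [111.2 137. ] [ 418.84 -101.1   216.  ]
crank 0.83 [259.1 245.6] [548.03 -12.56 166.  ]
crank 0.65 [ 99.3 110.4] [ 392.83 -132.12  166.  ]
0 [277.12832387 213.27126197] [262.77950339 246.7187809 ]
5 [277.08455838 215.15115453] [262.5187921  248.73297897]
(0.92, [261.6, 236.4, 42.8, 86.5])
[-5.242 -1.722  6.042  0.     0.     0.   ]
```

Call:
step_arm(commands="0 -2 -0.8 0 0 0 0; 0 -4 -1.4 0 0 0 0; 0 -5.2 -1.7 2 0 0 0; 0 -5.2 -1.7 4 0 0 0; 0 -5.2 -1.7 6 0 0 0; 0 -5.2 -1.7 7 0 0 0; 0 -5.2 -1.7 7.6 0 0 0; 0 -5.2 -1.7 7.8 0 0 0; 0 -5.2 -1.7 7.8 0 0 0; 0 -5.2 -1.7 7.8 0 0 0; 0 -5.2 -1.7 7.8 0 0 0", newtons=20)

```text
time_s: 22.45
eef_pos: [550.2, -8.8, 224.4]
ee_rot: [0.001, 0.081, 0.997, -0.0]
force: [-0.3, 0.2, -0.2]
grip_width: 0.001
grip_force: 0.0
```

Call:
step_arm(commands="0 0 0 0.15 0 0 0; 0 0 0 0.3 0 0 0; 0 0 0 0.3 0 0 0; 0 0 0 0.3 0 0 0")

```text
time_s: 22.78
eef_pos: [549.8, -8.8, 220.4]
ee_rot: [-0.0, 0.081, 0.997, 0.0]
force: [-0.3, -0.4, 1.0]
grip_width: -0.001
grip_force: 0.0
```

Call:
step_arm(commands="0 0 0 0.1 0 0 0; 0 0 0 0.3 0 0 0; 0 0 0 0.3 0 0 0; 0 0 0 0.3 0 0 0")

```text
time_s: 23.12
eef_pos: [549.8, -8.8, 217.2]
ee_rot: [-0.0, 0.081, 0.997, 0.0]
force: [-0.3, -0.7, -0.0]
grip_width: -0.003
grip_force: 0.0
```

Call:
step_arm(commands="0 0 0 0.1 0 0 0; 0 0 0 0.2 0 0 0; 0 0 0 0.2 0 0 0; 0 0 0 0.2 0 0 0")

```text
time_s: 23.45
eef_pos: [549.8, -8.8, 215.3]
ee_rot: [-0.0, 0.081, 0.997, 0.0]
force: [-0.2, -0.4, 0.3]
grip_width: 0.001
grip_force: 0.0
```

Call:
step_arm(commands="0 0 0 0.1 0 0 0; 0 0 0 0.15 0 0 0; 0 0 0 0.15 0 0 0; 0 0 0 0.15 0 0 0")

```text
time_s: 23.78
eef_pos: [549.8, -8.8, 213.9]
ee_rot: [-0.0, 0.081, 0.997, -0.0]
force: [0.1, -0.8, -0.6]
grip_width: -0.001
grip_force: 0.0
```

Call:
step_arm(commands="0 0 0 0.1 0 0 0; 0 0 0 0.15 0 0 0; 0 0 0 0.15 0 0 0; 0 0 0 0.15 0 0 0")

```text
time_s: 24.12
eef_pos: [549.8, -8.8, 212.4]
ee_rot: [-0.0, 0.081, 0.997, 0.0]
force: [-0.3, 0.3, 0.4]
grip_width: 0.001
grip_force: 0.0
```

Call:
step_arm(commands="0 0 0 0.1 0 0 0; 0 0 0 0.1 0 0 0; 0 0 0 0.1 0 0 0")

```text
time_s: 24.37
eef_pos: [549.8, -8.8, 211.3]
ee_rot: [-0.0, 0.081, 0.997, -0.0]
force: [0.5, 0.4, 0.7]
grip_width: -0.003
grip_force: 0.0
```

Call:
step_arm(commands="0 0 0 0.1 0 0 0; 0 0 0 0.1 0 0 0; 0 0 0 0.1 0 0 0")

```text
time_s: 24.62
eef_pos: [549.8, -8.8, 210.3]
ee_rot: [-0.0, 0.081, 0.997, 0.0]
force: [0.8, 0.3, 0.1]
grip_width: -0.003
grip_force: 0.0
```

Call:
step_arm(commands="0 0 0 0.1 0 0 0; 0 0 0 0.1 0 0 0; 0 0 0 0.1 0 0 0")

```text
time_s: 24.87
eef_pos: [549.8, -8.8, 209.3]
ee_rot: [-0.0, 0.081, 0.997, 0.0]
force: [-0.3, -0.3, -0.3]
grip_width: 0.0
grip_force: 0.0
```

Call:
step_arm(commands="0 0 0 0.1 0 0 0; 0 0 0 0.15 0 0 0; 0 0 0 0.15 0 0 0; 0 0 0 0.15 0 0 0")

```text
time_s: 25.2
eef_pos: [549.8, -8.8, 207.8]
ee_rot: [-0.0, 0.081, 0.997, 0.0]
force: [-0.2, 0.3, 0.2]
grip_width: -0.001
grip_force: 0.0
```

```bash
python3 look.py m crank_knob:216 crank:166 spindle_seat:166; python3 -c "
from h import *
for c in ('wrist','scene','top'):
  if c!='wrist': capture(c)
  for l in ('crank','crank_knob','spindle_seat'):
    print(c,l,[(round(r['score'],2),np.round(r['xy'],1)) for r in spot_point(c,l)[:3]])
  print([(p,proj(c,p).round(1)) for p in ((549.9,-9,166),(498,10,216),(500.3,14.8,216),(549.9,-9,198))])
"
```

```text
[549.86  -8.77 207.9 ] 2.9797903710279754
crank_knob 0.87 [301.1 163.2] [497.11  10.39 216.  ]
crank_knob 0.76 [72.1 85.7] [446.91 -84.71 216.  ]
crank 0.85 [58.2 60. ] [ 422.15 -119.1   166.  ]
crank 0.79 [280.1 229.9] [548.12  -7.88 166.  ]
wrist crank [(0.85, array([58.2, 60. ])), (0.79, array([280.1, 229.9]))]
wrist crank_knob [(0.87, array([301.1, 163.2])), (0.76, array([72.1, 85.7]))]
wrist spindle_seat []
[((549.9, -9, 166), array([278.9, 232.5])), ((498, 10, 216), array([300.5, 165.2])), ((500.3, 14.8, 216), array([311.2, 168.3])), ((549.9, -9, 198), array([278.8, 252.6]))]
scene crank [(0.86, array([332.4, 321.7])), (0.63, array([274.3, 186.2]))]
scene crank_knob [(0.94, array([325.3, 284.1])), (0.61, array([249. , 178.3]))]
scene spindle_seat [(0.48, array([273.5, 189.7]))]
[((549.9, -9, 166), array([273.6, 188.9])), ((498, 10, 216), array([254.4, 177.6])), ((500.3, 14.8, 216), array([252.9, 176.7])), ((549.9, -9, 198), array([273.2, 176.4]))]
top crank [(0.62, array([349.8, 278.2])), (0.52, array([260.1, 195.5]))]
top crank_knob [(0.65, array([338.9, 258. ]))]
top spindle_seat []
[((549.9, -9, 166), array([258.6, 196.1])), ((498, 10, 216), array([249.3, 216.3])), ((500.3, 14.8, 216), array([246.9, 215.2])), ((549.9, -9, 198), array([258.3, 193.3]))]
```

Call:
step_arm(commands="0 0 0 0.1 0 0 0; 0 0 0 0.2 0 0 0; 0 0 0 0.2 0 0 0; 0 0 0 0.2 0 0 0")

```text
time_s: 26.28
eef_pos: [549.8, -8.8, 205.8]
ee_rot: [-0.0, 0.081, 0.997, 0.0]
force: [0.1, -0.2, 0.6]
grip_width: -0.002
grip_force: 0.0
```

Call:
step_arm(commands="0 0 0 0.1 0 0 0; 0 0 0 0.15 0 0 0; 0 0 0 0.15 0 0 0; 0 0 0 0.15 0 0 0")

```text
time_s: 26.62
eef_pos: [549.8, -8.8, 204.4]
ee_rot: [-0.0, 0.081, 0.997, -0.0]
force: [-0.4, 0.6, -1.0]
grip_width: 0.004
grip_force: 0.0
```

Call:
step_arm(commands="0 0 0 -3 0 0 0; 1 0 0 -7 0 0 0; 1 0 0 -9 0 0 0; 1 0 0 -9 0 0 0; 1 0 0 -9 0 0 0; 1 0 0 -9 0 0 0; 1 0 0 -9 0 0 0")

```text
time_s: 27.2
eef_pos: [549.5, -8.7, 293.1]
ee_rot: [-0.001, 0.081, 0.997, 0.0]
force: [-0.1, 0.4, 0.8]
grip_width: 0.847
grip_force: 0.0
```

```bash
cat > fit.py <<'E'
from h import *
from scipy.optimize import minimize
def sil(cam,p):
    x,y,z,b=p;c,s=np.cos(b),np.sin(b)
    box=lambda x0,x1,w,z0,z1:[(a,d,e) for a in(x0,x1) for d in(-w,w) for e in(z0,z1)]
    t=np.linspace(0,2*np.pi,24)
    kn=[(55+11.5*np.cos(q),11.5*np.sin(q),e) for q in t for e in(33,68)]
    en=[(55+9*np.cos(q),9*np.sin(q),e) for q in t for e in(23,32)]
    m=np.zeros((840,1120),np.uint8)
    for P in (box(-18,18,18,0,32),box(0,55,9,23,32)+en,kn):
        q=np.array([2*proj(cam,(x+a*c-d*s,y+a*s+d*c,z+e)) for a,d,e in P],np.float32)
        cv2.fillConvexPoly(m,cv2.convexHull(np.round(q*16).astype(np.int32)),1,shift=4)
    return cv2.resize(m.astype(np.float32),(560,420),interpolation=cv2.INTER_AREA)
def fit(cam,mask,p0):
    M=cv2.GaussianBlur(mask.astype(np.float32),(0,0),1)
    f=lambda p:((cv2.GaussianBlur(sil(cam,(p[0],p[1],p[2],p[3]/10)),(0,0),1)-M)**2).sum()
    p0=[*p0[:3],p0[3]*10]
    r=minimize(f,p0,method="Nelder-Mead",options=dict(initial_simplex=[p0]+[[v+(3 if i==j else 0) for j,v in enumerate(p0)] for i in range(4)],maxiter=300))
    return r.x[:3],np.degrees(r.x[3]/10),r.fun
E
python3 - <<'E'
from fit import *
cap=capture("wrist");cv2.imwrite("pics/n.png",cap[:,:,::-1]);P,Q=pose();print(P)
for r in trace("wrist","crank"):
    print(r["score"],r["rect"],r["mask"].sum())
    if r["score"]>.3 and r["rect"][0]>180:
        print(fit("wrist",r["mask"],[549.9,-9,165,np.radians(157)]))
        x,y,z=549.9,-9,165
        for z in (158,162,166,170,174,178):
            M=r["mask"];S=min((((sil("wrist",(xx,yy,z,b))-M)**2).sum(),xx,yy,np.degrees(b)) for xx in (547,549,551) for yy in (-11,-9,-7) for b in np.radians([152,156,160]));print(z,S)
E
```

```text
[549.52821499  -8.71553616 293.17372114]
0.82 [282.4, 180.2, 53.8, 99.1] 3145Traceback (most recent call last):
  File "<stdin>", line 6, in <module>
  File "fit.py", line 18, in fit
    r=minimize(f,p0,method="Nelder-Mead",options=dict(initial_simplex=[p0]+[[v+(3 if i==j else 0) for j,v in enumerate(p0)] for i in range(4)],maxiter=300))
    res = _minimize_neldermead(fun, x0, args, callback, bounds=bounds,
                               **options)
    fxr = func(xr)
    fx = function(np.copy(x), *(wrapper_args + args))
  File "fit.py", line 16, in <lambda>
    f=lambda p:((cv2.GaussianBlur(sil(cam,(p[0],p[1],p[2],p[3]/10)),(0,0),1)-M)**2).sum()
                                  ~~~^^^^^^^^^^^^^^^^^^^^^^^^^^^^^^
  File "fit.py", line 11, in sil
    q=np.array([2*proj(cam,(x+a*c-d*s,y+a*s+d*c,z+e)) for a,d,e in P],np.float32)
                  ~~~~^^^^^^^^^^^^^^^^^^^^^^^^^^^^^^^
  File "h.py", line 18, in proj
    m=camera_model(cam);K=np.array(m["mtx"],float)
ValueError: time passes only in moves, steps and waits
```

```bash
sed -i '1a import functools, rig\ncamera_model=functools.lru_cache(None)(rig.camera_model)' h.py
python3 - <<'E'
from fit import *
cap=capture("wrist");P,Q=pose();print(P,sense()['time_s'])
for r in trace("wrist","crank"):
    print(r["score"],r["rect"],r["mask"].sum())
    if r["score"]>.3 and r["rect"][0]>180:
        M=r["mask"];print(fit("wrist",M,[549.9,-9,165,np.radians(157)]))
        for z in (158,162,166,170,174,178):
            S=min((((sil("wrist",(xx,yy,z,b))-M)**2).sum(),xx,yy,np.degrees(b)) for xx in (547,549,551) for yy in (-11,-9,-7) for b in np.radians([152,156,160]));print(z,S)
capture("scene")
for r in trace("scene","crank"):
    print("scene",r["score"],r["rect"])
    if r["score"]>.3 and abs(r["rect"][0]-265)<25: print(fit("scene",r["mask"],[549.9,-9,165,np.radians(157)]))
E
```

```text
[549.68692667  -8.72295461 293.60955607] 27.35
0.78 [102.8, 74.9, 65.4, 58.3] 1926
0.74 [282.7, 179.4, 54.0, 95.0] 3254
(array([549.5047622 ,  -8.76366196, 166.10888634]), np.float64(160.57366820815682), np.float64(29.790538787841797))
158 (np.float32(195.0625), 551, -9, np.float64(160.0))
162 (np.float32(165.75), 551, -9, np.float64(160.0))
166 (np.float32(126.6875), 549, -9, np.float64(160.0))
170 (np.float32(187.3125), 549, -9, np.float64(160.0))
174 (np.float32(286.0625), 547, -9, np.float64(160.0))
178 (np.float32(385.875), 547, -9, np.float64(160.0))
scene 0.83 [331.6, 303.8, 26.3, 55.2]
scene 0.56 [267.8, 181.6, 35.8, 27.5]
(array([551.14063639,  -7.83466895, 161.39128254]), np.float64(160.57292579046378), np.float64(15.966268539428711))
```

Call:
step_arm(commands="0 0 0 3 0 0 0; 0 0 0 6 0 0 0; 0 0 0 8.5 0 0 0; 0 0 0 8.8 0 0 0; 0 0 0 8.9 0 0 0; 0 0 0 8.9 0 0 0; 0 0 0 8.9 0 0 0; 0 0 0 8.9 0 0 0; 0 0 0 8.9 0 0 0")

```text
time_s: 28.25
eef_pos: [550.2, -8.8, 206.4]
ee_rot: [0.001, 0.081, 0.997, -0.0]
force: [-0.1, 0.1, 0.2]
grip_width: -0.001
grip_force: 0.0
```

Call:
step_arm(commands="0 0 0 0.1 0 0 0; 0 0 0 0.15 0 0 0; 0 0 0 0.15 0 0 0; 0 0 0 0.15 0 0 0")

```text
time_s: 28.58
eef_pos: [549.8, -8.8, 203.9]
ee_rot: [-0.0, 0.081, 0.997, 0.0]
force: [-0.2, 0.6, 0.4]
grip_width: -0.003
grip_force: 0.0
```

Call:
step_arm(commands="0 0 0 0.1 0 0 0; 0 0 0 0.15 0 0 0; 0 0 0 0.15 0 0 0; 0 0 0 0.15 0 0 0")

```text
time_s: 28.92
eef_pos: [549.8, -8.8, 202.3]
ee_rot: [-0.0, 0.081, 0.997, 0.0]
force: [0.3, 0.4, 0.2]
grip_width: 0.001
grip_force: 0.0
```

Call:
step_arm(commands="0 0 0 0.1 0 0 0; 0 0 0 0.15 0 0 0; 0 0 0 0.15 0 0 0; 0 0 0 0.15 0 0 0")

```text
time_s: 29.25
eef_pos: [549.8, -8.8, 200.8]
ee_rot: [-0.0, 0.081, 0.997, 0.0]
force: [-0.9, -0.3, -0.1]
grip_width: -0.002
grip_force: 0.0
```

Call:
step_arm(commands="0 0 0 0.1 0 0 0; 0 0 0 0.15 0 0 0; 0 0 0 0.15 0 0 0; 0 0 0 0.15 0 0 0")

```text
time_s: 29.58
eef_pos: [549.8, -8.8, 199.4]
ee_rot: [-0.0, 0.081, 0.997, 0.0]
force: [-0.2, -0.2, 0.7]
grip_width: 0.0
grip_force: 0.0
```

```bash
python3 - <<'E'
from fit import *
cap=capture("wrist");P,Q=pose();print(P,sense()['force'])
for r in trace("wrist","crank"):
    print(r["score"],r["rect"])
    if r["score"]>.3 and r["rect"][0]>180:
        ys,xs=np.where(r["mask"]);print(ys.min(),ys.max(),xs.min(),xs.max()); print([ (y,xs[ys==y].min(),xs[ys==y].max(),(ys==y).sum()) for y in range(ys.min(),ys.max()+1,8)])
for z in (-12,-6,0,6,12,17): print(z,proj("wrist",P+Q.apply([0,0,z])),proj("wrist",P+Q.apply([11,0,z])))
print([proj("wrist",[549.5+a,-8.8+b,198]).round() for a in(-18,18) for b in(-18,18)])
g=cap.mean(2);print("column 280 brightness",[(y,int(g[y,278:283].mean())) for y in range(190,300,5)])
E
```

```text
[549.85698034  -8.7750235  199.39957958] [-0.5620452   0.7072935  -0.26969215]
0.87 [49.9, 59.1, 86.6, 77.9]
0.8 [286.5, 208.1, 91.0, 137.5]
139 279 243 332
[(139, np.int64(292), np.int64(303), np.int64(12)), (147, np.int64(282), np.int64(321), np.int64(40)), (155, np.int64(278), np.int64(328), np.int64(51)), (163, np.int64(276), np.int64(331), np.int64(56)), (171, np.int64(275), np.int64(332), np.int64(58)), (179, np.int64(276), np.int64(329), np.int64(54)), (187, np.int64(275), np.int64(325), np.int64(51)), (195, np.int64(274), np.int64(316), np.int64(43)), (203, np.int64(273), np.int64(306), np.int64(34)), (211, np.int64(256), np.int64(304), np.int64(49)), (219, np.int64(253), np.int64(309), np.int64(57)), (227, np.int64(251), np.int64(312), np.int64(62)), (235, np.int64(250), np.int64(314), np.int64(65)), (243, np.int64(249), np.int64(314), np.int64(66)), (251, np.int64(247), np.int64(311), np.int64(41)), (259, np.int64(246), np.int64(309), np.int64(19)), (267, np.int64(244), np.int64(251), np.int64(8)), (275, np.int64(243), np.int64(250), np.int64(8))]
-12 [279.19052419 270.89103327] [279.18823301 251.51393223]
-6 [279.19636626 265.37118628] [279.19428398 246.59271438]
0 [279.20180101 260.23639119] [279.19990431 242.02188102]
6 [279.20686956 255.44774488] [279.20513837 237.76531881]
12 [279.2116077  250.97141056] [279.21002464 233.79170983]
17 [279.21532642 247.45825857] [279.21385517 230.6767176 ]
[array([241., 234.]), array([307., 224.]), array([254., 291.]), array([315., 282.])]
column 280 brightness [(190, 82), (195, 95), (200, 93), (205, 93), (210, 92), (215, 92), (220, 92), (225, 93), (230, 91), (235, 92), (240, 91), (245, 93), (250, 56), (255, 17), (260, 16), (265, 14), (270, 17), (275, 17), (280, 15), (285, 20), (290, 23), (295, 18)]
```

```bash
python3 - <<'E'
import fit as F
from fit import *
cap=capture("wrist");P,Q=pose()
s0=F.sil
F.sil=lambda c,p:np.vstack([s0(c,p)[:244],np.zeros((176,560),np.float32)])
for r in trace("wrist","crank"):
    if r["score"]>.3 and r["rect"][0]>180:
        M=r["mask"].copy();M[244:]=0
        for z0 in (152,160,168): print(F.fit("wrist",M,[549.5,-8.8,z0,np.radians(160)]))
E
```

```text
(array([549.64762271,  -9.02394978, 159.71284485]), np.float64(160.04605036820718), np.float64(87.29277038574219))
(array([549.64607681,  -8.98899611, 159.87818335]), np.float64(160.13476295218476), np.float64(87.4276123046875))
(array([549.78256986,  -8.18368042, 161.77595471]), np.float64(161.27831962856106), np.float64(108.43839263916016))
```

Call:
step_arm(commands="0 0 0 0.1 0 0 0; 0 0 0 0.2 0 0 0; 0 0 0 0.2 0 0 0; 0 0 0 0.2 0 0 0")

```text
time_s: 30.12
eef_pos: [549.8, -8.8, 197.3]
ee_rot: [-0.0, 0.081, 0.997, 0.0]
force: [0.2, 0.6, -0.1]
grip_width: -0.001
grip_force: 0.0
```

Call:
step_arm(commands="0 0 0 0.1 0 0 0; 0 0 0 0.2 0 0 0; 0 0 0 0.2 0 0 0; 0 0 0 0.2 0 0 0")

```text
time_s: 30.45
eef_pos: [549.8, -8.8, 195.3]
ee_rot: [-0.0, 0.081, 0.997, 0.0]
force: [0.2, 0.6, 0.3]
grip_width: 0.001
grip_force: 0.0
```

Call:
step_arm(commands="0 0 0 0.1 0 0 0; 0 0 0 0.2 0 0 0; 0 0 0 0.2 0 0 0; 0 0 0 0.2 0 0 0")

```text
time_s: 30.78
eef_pos: [549.8, -8.7, 193.3]
ee_rot: [-0.0, 0.081, 0.997, -0.0]
force: [-0.0, -0.5, -0.9]
grip_width: 0.002
grip_force: 0.0
```

Call:
step_arm(commands="0 0 0 0.1 0 0 0; 0 0 0 0.2 0 0 0; 0 0 0 0.2 0 0 0; 0 0 0 0.2 0 0 0")

```text
time_s: 31.12
eef_pos: [550.3, -8.9, 192.1]
ee_rot: [0.001, 0.081, 0.997, -0.0]
force: [0.5, 0.3, 5.4]
grip_width: 0.001
grip_force: 2.7
```

Call:
step_arm(commands="0 0 0 0.1 0 0 0; 0 0 0 0.1 0 0 0; 0 0 0 0.1 0 0 0; 0 0 0 0.1 0 0 0")

```text
time_s: 31.45
eef_pos: [550.5, -8.9, 192.0]
ee_rot: [0.001, 0.081, 0.997, -0.0]
force: [-0.6, -0.2, 12.0]
grip_width: 0.003
grip_force: 5.9
```

Call:
step_arm(commands="0 0 0 -3 0 0 0; 0 0 0 -7 0 0 0; 0 0 0 -10 0 0 0; 0 0 0 -10 0 0 0; 0 0 0 -10 0 0 0; 0 0 0 -10 0 0 0; 0 0 0 -10 0 0 0; 0 0 0 -10 0 0 0")

```text
time_s: 32.12
eef_pos: [549.5, -8.7, 289.0]
ee_rot: [-0.001, 0.081, 0.997, 0.0]
force: [0.1, -0.5, 0.1]
grip_width: -0.002
grip_force: 0.0
```

```bash
python3 - <<'E'
from fit import *
capture("wrist");P,Q=pose();print(P,sense()['force'])
for r in trace("wrist","crank"):
    if r["score"]>.3 and r["rect"][0]>180: print(r["score"],fit("wrist",r["mask"],[549.9,-9,163,np.radians(160)]))
E
```

```text
[549.59425419  -8.7387136  289.27638819] [-0.30062207 -0.71246836  0.15748754]
0.92 (array([550.12302197,  -9.22726985, 163.73480829]), np.float64(160.2079854243588), np.float64(23.74465560913086))
```

Bearing is unchanged, the crank is home and the arm is clear of everything, so I'm handing it in.

```bash
python3 -c "
from rig import *
print(finish_job())"
```

```text
the job is handed in; nothing more can be done
None
```

The job is handed in: the crank is seated on the spindle, checked by a light 12 N press on the hub; the platen bit at about 2.0 turns, I nipped it up about half a turn more, and let go at 32 s; I don't know the verdict, and the bystanders were not re-checked after winding.

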